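Right the toppled consolidant bottle and put it back on the low reagent shelf

TASK

The square amber bottle of consolidant has been knocked over and lies against the edge of the cardboard specimen tray. Stand it upright back in its place on the low shelf, on the red drip mat: pushed back until it touches the rear rail, square to it, with its label to the front. Set it down gently without dropping or forcing it, and do not disturb the round bottle and the glue jar on the shelf, the fossil vertebra in the tray or the rotary tool.

Things in the scene. Friction and masses are not known exactly. Their poses are not given: they have to be found in the camera images.
- bottle: the toppled bottle (loose, 0.12 to 0.21 kg): amber, square, 50 x 50 mm, flat sides 78 mm tall, round white cap 32 mm across from 88 to 106 mm above the base. Origin: centre of its base; own z runs from base to cap, own x out of the label face. It lies label up, one base edge on the bench, its lower side on the tray's wall 66 mm from the base: axis sloping 30 degrees up to the cap
- bottle_label (a point): middle of the white and blue label: on the bottle's own +x face, 25 mm from its axis, 40 mm above its base
- shelf: low plywood shelf on the bench (fixed), 410 mm wide (own y), open at its front (own -x, towards the robot) and between the boards at the back; aluminium uprights only at the rear corners (x over 46 mm, y = +-198 mm). Origin: on the bench, mid-width. Base board's top at z = 20 mm, from x = -45 to +66 mm; tubs on the top board reach z = 282 mm
- shelf_lip (a point): mid-width, on top of the front lip (a bar 8 mm thick, top 12 mm above the base board) at its inner edge: shelf x = -37, z = 32 mm. A bottle has to be lifted over the lip
- rear_rail: the shelf's rear rail (fixed): wooden bar 410 mm long (own y), 10 mm thick, standing 25 mm high on the base board and turned like the shelf. Origin: centre of its underside, at shelf x = 40, z = 20 mm; its upright front face is at own x = -5 mm, so the square bottle touching it has its axis 30 mm in front of this origin (shelf x = +10 mm)
- shelf_overhang (a point): mid-width, lower front edge of the overhead board: shelf x = -8, z = 220 mm. The board (16 mm thick) covers everything behind this edge to x = +66 mm, over the whole width, 200 mm above the base board
- drip_mat: flat red rubber mat, 56 (own x) x 90 (own y) x 3 mm, fixed on the base board against the rail and turned like the shelf: the bottle's place, one of three places about 135 mm apart along the shelf. Origin: centre of its underside, at shelf x = 7, z = 20 mm; its top is 23 mm above the bench
- specimen_tray: low cardboard tray (fixed), 130 (own x) x 200 (own y) mm, walls 4 mm thick and 33 mm high. Origin: centre of its underside, on the bench. The bottle leans on its +x wall, base on the bench outside, cap over the tray towards own -x
- round_bottle: white round bottle with a black cap, standing on the shelf in another place (loose): 50 mm across, 125 mm tall; leave alone. Origin: centre of its base
- glue_jar: clear round jar with a blue lid, standing on the shelf in another place (loose): 54 mm across, 85 mm tall; leave alone. Origin: centre of its base
- vertebra: brown fossil vertebra lying in the tray (loose), about 50 x 38 x 20 mm; leave alone. Origin: under the middle of its round part
- rotary_tool: grey and black rotary tool lying on the bench (loose), 215 mm long along own x, 48 mm thick; leave alone. Origin: on the bench under its middle
Mind the look-alikes: they are no part of the job. What is shaped like the bottle but green or turquoise is not meant.

How it is judged:
By the outcome, as a careful person would: the job done as asked, in the order asked, and still so for the second after the job is handed in, with the robot touching nothing.
It also fails if it takes over 64 s, if anything falls off the work surface, if the arm or the gripper's body presses on something with over 40 N, if the wrist force passes 120 N, or if a joint passes its speed limit or range.

ROBOT

A 6-joint arm with a two-finger parallel gripper is mounted at the origin on the work surface. World frame = base frame: x ahead of the robot, y to its left, z up, the work surface at z = 0. Lengths are in mm, angles in rad, forces in N, time in s.
With the tool pointing down it reaches from about 300 to 775 mm from the base axis. Payload 14.6 kg.
Tool frame: the origin (TCP) lies at the very end of the fingers, on their centre line; the grasp point (between the pads) lies 19 mm behind it; z points along the fingers, y is the line along which they close (so a half turn about z gives the same grasp; the last joint's range is limited). The gripper opens to 94 mm and grips with 3 to 60 N. Pads are 16 mm wide; open, the fingers measure 119 mm over their backs; the gripper's body (75 mm by 177 mm) begins 78 mm behind the grasp point.
Start: joints at [-1.172, 0.3, 1.521, -0, 1.321, -0.067], TCP at [247.017, -491.397, 173.946] pointing down, gripper open.
Joint ranges: [-3.03, 3.03], [-0.79, 2.21], [0.23, 2.52], [-1.04, 4.18], [0, 3.07], [-2.55, 2.55]. Speed limits (rad/s): [2.22, 2.22, 2.57, 3.14, 3.14, 3.14].

INTERFACE

Orientations are given as [roll, pitch, yaw] about the fixed x, y, z axes, in that order (R = Rz(yaw) Ry(pitch) Rx(roll)).
In Python, from cell import manip, camera, get_calibration gives the robot as it stands. The module is installed in compiled form; this text tells all that it offers.
- The arm moves only by the tool jog_arm, never from a script. Its argument "plan" is one flat list of numbers, 6 for each row, row after row: the shift along the world's x, y, z in m, then the turn, a rotation vector about the world's x, y, z in degrees. A call has 1 to 20 rows; each row is the pose to reach, as a shift and turn from the pose commanded when the call began; what a row does not reach only later rows make up. A row lasts 1/10 s, in which the tool goes at most 50 mm and 8.59 degrees, less where a joint would pass 70% of its speed; a pose out of reach is approached as far as the arm can. A call with a gripper value outside its range is refused whole. "claw" is the finger opening in m, from 0 to 0.094, set as the call begins (left out, the last holds). The fingers move at their own pace and stop on an object; "force" is the grip in N (left out, the last holds). Time passes only in rows, so rows that repeat a pose let the fingers close. It gives the time, the measured TCP pose, the force, the opening and the grip force at its end, in the units of the state.
- manip.read_state(): the state, without advancing time (a new reading comes with each control period).
- camera(name): name is "scene" or "top"; returns (picture, depth): 384x512x3 uint8, red, green, blue; 384x512 float32, mm along the optical axis (not along the pixel's ray), 0 where there is no reading.
- get_calibration(name): a dict with "fx", "fy", "cx", "cy" (pixels), "k1" (the pictures are not rectified: a ray, as slopes to the right and down, at radius r is drawn at 1 + k1 r^2 times it, then the intrinsics apply), "origin" and "attitude" of the camera in the world. Camera axes: x right, y down, z forward; pixel columns grow to the right and rows downward; lengths in mm; the calibration is good to about 2 mm. A picture is of the moment at which its call begins. get_calibration takes no time and is no camera call.
- manip.sign_off(): hands the job in; it is judged then, once.
The state is a dict: "clock": time; "joints": joint angles; "qd": joint speeds; "effort": joint torques, N m; "eef_pos": TCP position; "eef_rot": TCP orientation; "wrist_force": force on the tool from outside, world axes, zero at the start; "moment": the same for the moment, N m; "finger_gap": finger opening in mm; "finger_force": force on a finger pad.
Only numpy, scipy, OpenCV 4.12 (cv2) and the standard library are available. Lean on these libraries where they do the work, as an engineer would, in place of code of your own. Each camera call takes 0.05 s, during which the arm holds its last target. There are 200 camera calls.

## Working session

There is one attempt and no reset: what is moved stays moved. The work goes in short steps, Python scripts to look and compute and a tool call to move; the robot and the scene stay as the last step left them, time stands still between calls to the robot, and variables do not carry over. Pictures are saved under pics/ and viewed, at most 10 in all, crops included, and the job is handed in when it is done.

Besides the shell and the picture viewer there is one more tool, called as name(argument=value, ...) on one line, values as JSON. jog_arm: Moves the arm, as the interface text tells. Its arguments: {"type":"object","properties":{"plan":{"type":"array"},"claw":{"type":"number"},"force":{"type":"number"}},"required":["plan"]}

```bash
mkdir -p pics
cat > h.py <<'E'
import numpy as np,cv2
from cell import manip,camera,get_calibration
from scipy.spatial.transform import Rotation as R
def cloud(name):
    p,d=camera(name);c=get_calibration(name)
    K=np.array([[c['fx'],0,c['cx']],[0,c['fy'],c['cy']],[0,0,1.]])
    u,v=np.meshgrid(np.arange(512),np.arange(384))
    pts=np.stack([u,v],-1).reshape(-1,1,2).astype(float)
    s=cv2.undistortPoints(pts,K,np.array([c['k1'],0,0,0.]),None).reshape(384,512,2)
    ray=np.dstack([s,np.ones((384,512))])
    A=np.array(c['attitude'],float)
    A=A if A.shape==(3,3) else R.from_euler('xyz',A).as_matrix()
    W=(ray*d[...,None])@A.T+np.array(c['origin'])
    W[d==0]=np.nan
    return p,d,W,ray@A.T,np.array(c['origin'])
def save(n,p):cv2.imwrite('pics/'+n+'.png',p[...,::-1])
E
python3 - <<'E'
from h import *
for n in('scene','top'):
    p,d,W,_,_=cloud(n);save(n+'0',cv2.resize(p,(768,576)));c=get_calibration(n);print(c)
    np.savez(n+'0.npz',p=p,W=W)
print(manip.read_state())
E
```

```text
{'fx': 393.23510288644883, 'fy': 393.23510288644883, 'cx': 252.7483775832167, 'cy': 187.03956118979053, 'k1': -0.07029911307502046, 'origin': array([1097.66973894,   64.28334116, 1020.59325175]), 'attitude': array([-2.61601845e+00, -7.94588456e-04,  1.75495290e+00])}
{'fx': 396.9328554965301, 'fy': 396.9328554965301, 'cx': 258.707996117683, 'cy': 193.29321631801008, 'k1': -0.10052106485000177, 'origin': array([ 428.30846999,  -31.72002792, 1041.48574541]), 'attitude': array([-2.97605323,  0.01676871, -1.58588419])}
{'clock': 0.1, 'joints': array([-1.17160072e+00,  3.00380001e-01,  1.52156004e+00, -1.81332559e-05,
        1.32071456e+00, -6.66086092e-02]), 'qd': array([-2.62521304e-05, -1.84895038e-03, -1.03116766e-03,  1.24321230e-04,
        5.55700395e-06, -1.23551195e-03]), 'effort': array([ 1.66939495e-03, -5.32645583e+01, -3.53282475e+01,  7.10466108e-02,
        2.35264044e-02, -5.97679286e-05]), 'eef_pos': array([ 246.90304586, -491.14093316,  173.4452254 ]), 'eef_rot': array([-3.14053190e+00, -5.31568268e-05,  4.65808682e-01]), 'wrist_force': array([ 0.39423093,  0.28601567, -0.11323287]), 'moment': array([ 0.06387056, -0.02767056,  0.00730569]), 'finger_force': 0.0, 'finger_gap': 93.94778906289905}
```

View pics/scene0.png

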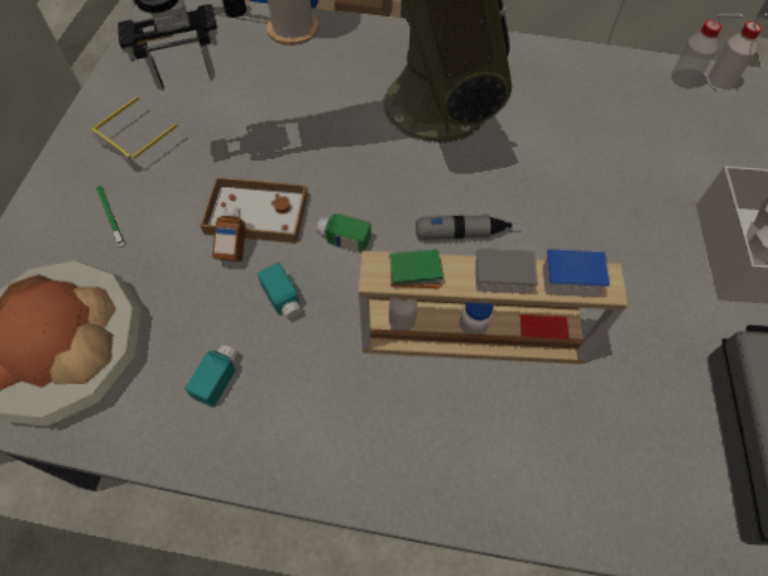

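View pics/top0.png

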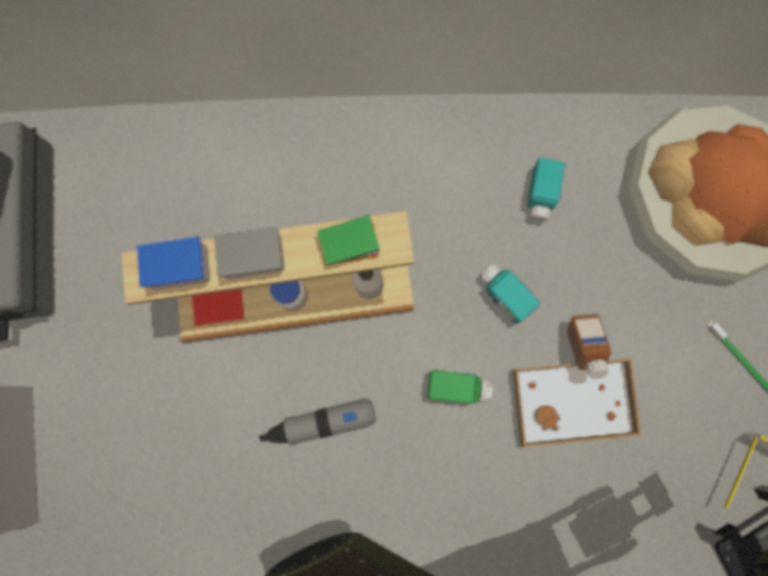

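Scene view: candidates by shape are the amber bottle (228,238), a green one (348,232) and two turquoise ones at (280,288) and (212,375). In the top view these are at (590,340), (455,387), (513,295) and (546,185). Only the amber one is brown and leans on the tray wall, so that is my choice. The red mat is at scene (545,327) and top (218,306), an end place. Next I measure and check one crop.

Run:
```python
from h import *
def comp(m):
    n,l,s,c=cv2.connectedComponentsWithStats(m.astype(np.uint8));i=1+np.argmax(s[1:,4]);return l==i
def fit(P,it=3):
    for _ in range(it):
        c=np.median(P,0);u,s,v=np.linalg.svd(P-P.mean(0),full_matrices=False);r=abs((P-P.mean(0))@v[2]);P=P[r<max(2.,2*np.median(r))]
    n=v[2]*np.sign(v[2][2]);return P.mean(0),n,len(P)
for n in('scene','top'):
    f=np.load(n+'0.npz');p,W=f['p'],f['W'];hsv=cv2.cvtColor(p,cv2.COLOR_RGB2HSV);H,S,V=[hsv[...,i].astype(int) for i in range(3)]
    print(n)
    # mat
    m=comp(((H<5)|(H>174))&(S>190)&(V>70));P=W[m];P=P[np.isfinite(P[:,0])];
    print('mat n',m.sum(),'med',np.median(P,0));r=cv2.minAreaRect(P[:,:2].astype(np.float32));print(' rect',r)
    # bottle roi
    ctr=(228*2//3,238*2//3) if n=='scene' else (590*2//3,340*2//3)
    y0,y1,x0,x1=ctr[1]-40,ctr[1]+40,ctr[0]-40,ctr[0]+40
    save('crop_'+n,cv2.resize(p[y0:y1,x0:x1],(480,480),interpolation=cv2.INTER_NEAREST))
    sub=np.zeros(H.shape,bool);sub[y0:y1,x0:x1]=1
    B=sub&np.isfinite(W[...,2])&(W[...,2]>40)&(W[...,2]<110);B=comp(B);P=W[B];
    print('bottle z>40 n',len(P),P.min(0),P.max(0))
    u,s,v=np.linalg.svd(P-P.mean(0),full_matrices=False)
    c,nn,k=fit(P);print(' topface',c,nn,k,'tilt',np.degrees(np.arccos(nn[2])))
    lab=B&(S<110)&(W[...,2]<80);lab=comp(lab)|(sub&B&(H>95)&(H<130)&(S>60)); L=W[lab];print(' label',len(L),L.mean(0))
    cap=comp(B&(S<80)&(W[...,2]>75));print(' cap',cap.sum(),W[cap].mean(0),np.argwhere(cap).mean(0))
    # shelf boards: wood at z~236 & bench heights
    w=(W[...,2]>228)&(W[...,2]<244)&(H>8)&(H<25)&(S>60);P=W[comp(w)][:,:2].astype(np.float32)
    print('board',cv2.minAreaRect(P),len(P))
    t=(abs(W[...,2]-33)<5)&(H<22)&(S>60);t=t&(cv2.dilate(sub.astype(np.uint8),np.ones((121,121)))>0);t=t&~(B);P=W[t][:,:2].astype(np.float32);print('tray',cv2.minAreaRect(P),len(P),np.median(W[t],0))
a=cv2.imread('pics/crop_scene.png');b=cv2.imread('pics/crop_top.png');cv2.imwrite('pics/crops.png',cv2.resize(np.hstack([a,b]),(800,400)))
```

```text
scene
mat n 407 med [569.75152338 280.68734557  24.03109786]
 rect ((574.4373779296875, 282.3502502441406), (54.43131637573242, 87.23541259765625), 6.8455424308776855)
bottle z>40 n 607 [ 447.19808493 -377.66471949   40.13352464] [ 549.78372591 -323.30134605   88.59545008]
 topface [ 510.0165513  -350.75292652   63.84041156] [0.39610534 0.14259288 0.90706551] 390 tilt 24.897075262464615
 label 245 [ 516.49305553 -352.36142025   62.39877685]
 cap 56 [ 458.91067421 -354.24912907   81.03747709] [140.67857143 153.73214286]
board ((612.5126342773438, 151.8304443359375), (77.30127716064453, 410.6319274902344), 7.43894624710083) 2485
tray ((430.412841796875, -291.29925537109375), (691.1539306640625, 220.49681091308594), 56.4455680847168) 313 [ 396.57446697 -325.76182875   31.90445835]
top
mat n 5 med [559.99007913 277.99153235  22.85736467]
 rect ((558.20751953125, 277.5271301269531), (3.6645591259002686, 7.999345302581787), 82.83272552490234)
bottle z>40 n 861 [ 439.32683204 -378.53622277   40.08031709] [ 546.3801059  -325.73324252   89.04688361]
 topface [ 499.5680847  -351.84089325   68.70933939] [0.33399508 0.24517799 0.91012913] 504 tilt 24.476797270696473
 label 333 [ 517.00092835 -352.38241541   63.58818449]
 cap 115 [ 457.03291295 -354.22021279   81.8446433 ] [244.57391304 398.40869565]
board ((613.2646484375, 152.67051696777344), (75.31968688964844, 410.2978820800781), 7.172194480895996) 3181
tray ((435.54266357421875, -331.28546142578125), (198.31678771972656, 203.34228515625), 3.35903000831604) 432 [ 389.21392006 -330.21641442   33.28441243]
```

View pics/crops.png

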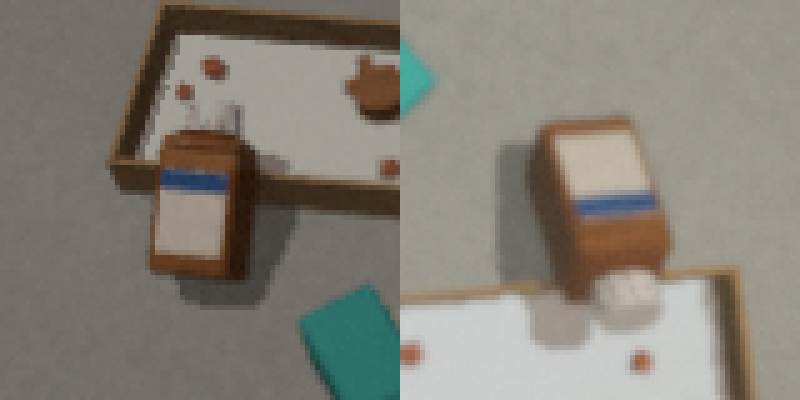

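The crops show the amber bottle with its white and blue label up, cap over the tray and base on the bench, as described. Now I'll refine its yaw and the shelf's.

Run:
```python
from h import *
for n in('scene','top'):
    f=np.load(n+'0.npz');p,W=f['p'],f['W'];hsv=cv2.cvtColor(p,cv2.COLOR_RGB2HSV);H,S,V=[hsv[...,i].astype(int) for i in range(3)]
    ctr=(152,158) if n=='scene' else (393,226)
    sub=np.zeros(H.shape,bool);sub[ctr[1]-40:ctr[1]+40,ctr[0]-40:ctr[0]+40]=1
    fx=W[...,0];B=sub&(W[...,2]>38)&(W[...,2]<100)&(fx>475)&(abs(W[...,1]+352)<40)
    blue=B&(H>95)&(H<130)&(S>90);white=B&(S<90)&(V>110);lab=blue|white
    P=W[lab];r=cv2.minAreaRect(P[:,:2].astype(np.float32));print(n,lab.sum(),blue.sum(),'labrect',r)
    u,s,v=np.linalg.svd(P-P.mean(0),full_matrices=False);print(' c',P.mean(0),'n',v[2]*np.sign(v[2][2]),'resid',s[2]/len(P)**.5)
    d=W[blue].mean(0)-W[white].mean(0);print(' white->blue yaw',np.degrees(np.arctan2(d[1],d[0])),'tilt',np.degrees(np.arctan2(d[2],np.hypot(*d[:2]))))
    b=W[blue];l=cv2.fitLine(b[:,:2].astype(np.float32),cv2.DIST_HUBER,0,.01,.01).ravel();print(' stripe yaw',np.degrees(np.arctan2(l[1],l[0])))
    body=W[B&(W[...,2]>45)];
    # sides: face plane inliers
    nn=v[2]*np.sign(v[2][2]);A=W[B];A=A[abs((A-P.mean(0))@nn)<3];r=cv2.minAreaRect(A[:,:2].astype(np.float32));print(' facerect',r,len(A))
    # board edges
    w=(W[...,2]>225)&(W[...,2]<248)
    Q=W[w];a=np.radians(7.3);ex=np.array([np.cos(a),np.sin(a)]);ey=np.array([-ex[1],ex[0]])
    q=np.c_[Q[:,:2]@ex,Q[:,:2]@ey];lo,hi=[],[]
    for k in np.arange(q[:,1].min()+10,q[:,1].max()-10,8):
        t=q[abs(q[:,1]-k)<4][:,0]
        if len(t)>3: lo.append((k,t.min()));hi.append((k,t.max()))
    for e in(lo,hi):
        e=np.array(e,np.float32);l=cv2.fitLine(e,cv2.DIST_HUBER,0,.01,.01).ravel();print(' edge yaw',7.3-np.degrees(np.arctan(l[1]/l[0])),np.median(e[:,1]))
    print(' q y range',q[:,1].min(),q[:,1].max())
```

```text
scene 214 37 labrect ((510.81170654296875, -352.66583251953125), (55.72477340698242, 40.981590270996094), 4.813199520111084)
 c [ 518.18541649 -352.05149228   61.49824931] n [0.50750237 0.01894658 0.86144203] resid 2.1583554457114196
 white->blue yaw -173.17855604263795 tilt 29.47799649518926
 stripe yaw -87.0528
 facerect ((512.5905151367188, -350.9991149902344), (71.81739807128906, 50.002647399902344), 4.899271488189697) 354
 edge yaw -61.20692 233.30219
 edge yaw 7.556078 664.30347
 q y range -572.4437889179005 721.4591681369803
top 308 24 labrect ((510.0447998046875, -352.6697082519531), (74.03471374511719, 47.824432373046875), 5.4721856117248535)
 c [ 516.98922105 -353.17673123   63.62114762] n [0.52706615 0.02006384 0.84958738] resid 1.8129769348666251
 white->blue yaw 173.53569102876966 tilt 33.93925409912146
 stripe yaw -86.284256
 facerect ((512.5590209960938, -351.78851318359375), (68.39808654785156, 48.53664779663086), 3.1965179443359375) 413
 edge yaw -60.52132 590.11646
 edge yaw 16.817244 636.68555
 q y range -567.7848973355287 278.5926355291593
```

```bash
cat > t.py <<'E'
from h import *
import sys
def tgt(yaw,pit):return R.from_euler('xyz',[180,pit,yaw],degrees=True)
def go(Rc,pc,Rt,pt):
    print('shift m',np.round((np.array(pt)-pc)/1000,4),'turn deg',np.round(np.degrees((Rt*Rc.inv()).as_rotvec()),2))
E
python3 - <<'E'
from t import *
R0=R.from_matrix(np.eye(3))
Rc=R.from_euler('xyz',[np.pi,0,.4658]);go(Rc,[247,-491.4,173.9],tgt(4,-25),[468,-355.4,116.4])
go(tgt(4,-25),[510,-352.4,25.8],tgt(7.3,-85+.0),[0,0,0])
E
```

```text
shift m [ 0.221   0.136  -0.0575] turn deg [  6.66 -24.27 -22.33]
shift m [-0.51    0.3524 -0.0258] turn deg [  5.91 -59.72   2.99]
```

jog_arm(plan=[0.221,0.136,-0.0575,6.66,-24.27,-22.33,0.221,0.136,-0.0575,6.66,-24.27,-22.33,0.221,0.136,-0.0575,6.66,-24.27,-22.33,0.221,0.136,-0.0575,6.66,-24.27,-22.33,0.221,0.136,-0.0575,6.66,-24.27,-22.33,0.221,0.136,-0.0575,6.66,-24.27,-22.33,0.221,0.136,-0.0575,6.66,-24.27,-22.33,0.221,0.136,-0.0575,6.66,-24.27,-22.33,0.221,0.136,-0.0575,6.66,-24.27,-22.33,0.221,0.136,-0.0575,6.66,-24.27,-22.33], claw=0.094, force=15)

```text
clock: 1.1
eef_pos: [467.3, -356.3, 116.7]
eef_rot: [3.141, -0.437, 0.069]
wrist_force: [0.1, 0.1, 0.4]
finger_gap: 94.0
finger_force: 0.0
```

jog_arm(plan=[0.014,0.001,-0.03,0,0,0,0.021,0.0015,-0.045,0,0,0,0.028,0.002,-0.06,0,0,0,0.035,0.0025,-0.075,0,0,0,0.039,0.003,-0.083,0,0,0,0.0422,0.003,-0.0906,0,0,0,0.0422,0.003,-0.0906,0,0,0])

```text
clock: 1.8
eef_pos: [510.0, -352.4, 25.2]
eef_rot: [-3.141, -0.436, 0.069]
wrist_force: [-0.4, -0.9, 0.3]
finger_gap: 94.0
finger_force: 0.0
```

Run:
```python
from h import *
p,d,W,_,_=cloud('scene');save('g1',cv2.resize(p[90:220,80:260],(760,549)))
s=manip.read_state();print(s['joints'],s['eef_pos'],s['wrist_force'])
```

```text
[-0.82648828  0.46678277  1.74484138  0.5258966   0.71762121  0.31103498] [ 510.07225657 -352.5666881    25.86384906] [ 0.50070278 -0.81696416 -0.14645529]
```

View pics/g1.png

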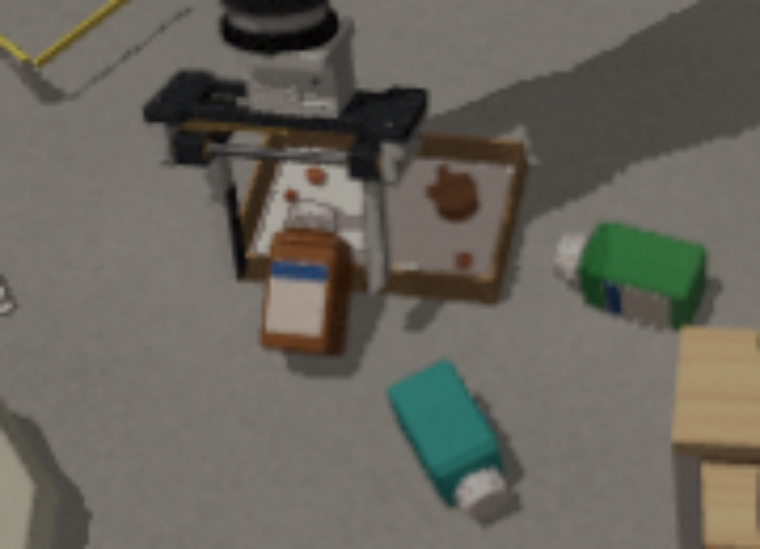

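The fingers straddle the bottle. Their tips, at about (240,275) and (375,288) in the crop, look further back than I commanded, so I'll check with depth before closing.

Run:
```python
from h import *
a=np.load('scene0.npz')['W']
p,d,W,_,_=cloud('scene')
D=(np.linalg.norm(W-a,axis=-1)>15)
for n,(v0,v1,u0,u1) in dict(L=(125,165,130,142),Rr=(125,165,163,174)).items():
    for v in range(v0+10,v1,3):
        for u in range(u0,u1):
            if D[v,u] and W[v,u,2]<75: print(n,v,u,W[v,u].round(),end=' | ')
        print()
f=np.load('scene0.npz');i=(W[...,0]>440)&(W[...,0]<560)&(abs(W[...,1]+352)<35)&(W[...,2]>12)&(W[...,2]<100)&~D
print(W[i].min(0),W[i].max(0))
np.savez('g1.npz',p=p,W=W)
p,d,W,_,_=cloud('top');b=np.load('top0.npz')['W'];D=(np.linalg.norm(W-b,axis=-1)>15)&(W[...,2]<60)&(W[...,2]>10)
print('top',W[D][:40].round())
```

```text
L 147 137 [ 484. -401.   71.] | 
L 150 136 [ 496. -399.   73.] | L 150 137 [ 490. -400.   65.] | 
L 153 132 [ 503. -412.   65.] | L 153 133 [ 505. -407.   69.] | L 153 134 [ 505. -404.   69.] | L 153 135 [ 502. -402.   66.] | L 153 136 [ 501. -400.   65.] | L 153 137 [ 496. -401.   57.] | 
L 156 135 [ 509. -402.   59.] | L 156 136 [ 507. -400.   58.] | 







Rr 150 172 [ 477. -293.   74.] | 
Rr 153 171 [ 489. -293.   75.] | Rr 153 172 [ 481. -294.   64.] | 
Rr 156 167 [ 495. -305.   65.] | Rr 156 168 [ 495. -301.   67.] | Rr 156 169 [ 496. -298.   69.] | Rr 156 170 [ 496. -295.   69.] | Rr 156 171 [ 496. -291.   71.] | 
Rr 159 168 [ 502. -301.   61.] | 

[ 448.25046293 -378.71893371   12.23384752] [ 550.42593867 -323.60128042   89.54159678]
top [[ 511. -404.   57.]
 [ 508. -401.   57.]
 [ 508. -402.   59.]
 [ 506. -400.   57.]
 [ 503. -400.   59.]
 [ 503. -301.   59.]
 [ 503. -306.   57.]
 [ 501. -400.   56.]
 [ 498. -402.   53.]
 [ 496. -401.   53.]
 [ 495. -401.   60.]]
```

jog_arm(plan=[0,0,0,0,0,0,0,0,0,0,0,0,0,0,0,0,0,0,0,0,0,0,0,0], claw=0.064)

```text
clock: 2.35
eef_pos: [510.2, -352.4, 26.0]
eef_rot: [3.141, -0.437, 0.07]
wrist_force: [-0.6, -0.8, 0.5]
finger_gap: 66.2
finger_force: 0.0
```

Run:
```python
from h import *
s=manip.read_state();print(s['finger_gap'],s['eef_pos'],s['wrist_force'])
tz=np.array([.422,.03,-.906])
for n in('scene','top'):
    a=np.load(n+'0.npz')['W'];p,d,W,_,_=cloud(n)
    D=(np.linalg.norm(W-a,axis=-1)>15)&(W[...,2]>5)
    q=W-s['eef_pos'];al=-(q@tz);lat=q@np.array([.07,-.9976,0.])*1.;th=q@np.array([.904,.06,.423])
    for sg in(1,-1):
        m=D&(al<90)&(sg*lat>20)&(sg*lat<75)&(abs(th)<25)
        k=np.argsort(al[m])[:6];print(n,sg,m.sum(),'behind',al[m][k].round(),'lat',lat[m][k].round(),'th',th[m][k].round(),np.argwhere(m)[k][:3].tolist())
    m=D&(al>60)&(al<140)&(abs(th)<45)&(abs(lat)<88);h=np.histogram(al[m],np.arange(0,145,5));print(h[0])
    if n=='scene':save('g2',cv2.resize(p[110:190,110:220],(800,582)))
```

```text
66.17864566526198 [ 510.23368636 -352.43947392   25.99477072] [-0.60407306 -0.76821993  0.49105453]
scene 1 109 behind [27. 33. 33. 33. 35. 35.] lat [35. 33. 37. 34. 33. 31.] th [-2.  2.  9. -9. 12. -0.] [[156, 141], [155, 141], [156, 139]]
scene -1 94 behind [30. 33. 34. 36. 36. 39.] lat [-36. -39. -37. -42. -36. -40.] th [ 8.  6.  9.  4.  6. 10.] [[159, 163], [158, 164], [158, 163]]
[ 0  0  0  0  0  0  0  0  0  0  0  0 19 22 19 14 21 19 18 22 15 19 24 16
  6 12 43 60]
top 1 87 behind [30. 31. 31. 33. 33. 34.] lat [33. 33. 32. 32. 39. 36.] th [-4.  2. -1.  8. 10. 11.] [[229, 406], [227, 406], [228, 406]]
top -1 65 behind [32. 37. 37. 37. 39. 40.] lat [-35. -34. -39. -41. -37. -45.] th [11. 11. 11. 11. 12.  7.] [[226, 380], [227, 381], [227, 379]]
[ 0  0  0  0  0  0  0  0  0  0  0  0 19  9  9 14 12  4 12  6  3  2  2  3
  3  4 24 31]
```

View pics/g2.png

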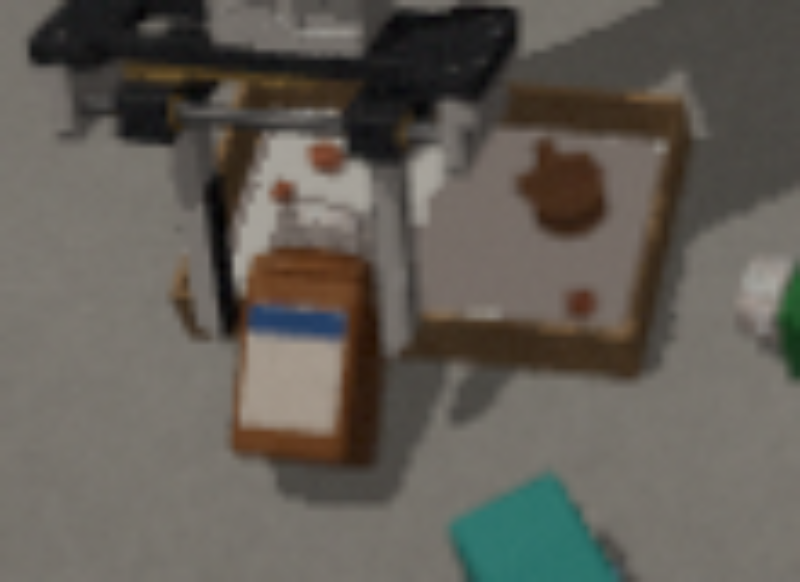

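Both views put the real finger ends about 30 mm behind the reported TCP. The body is offset by the same amount, at about 127 instead of 97 mm. I need to know whether the offset lies along the tool or along the world axes.

Run:
```python
from h import *
s=manip.read_state()
tz=np.array([.422,.03,-.906])
for n in('scene','top'):
    a=np.load(n+'0.npz')['W'];p,d,W,_,_=cloud(n)
    D=(np.linalg.norm(W-a,axis=-1)>15)&(W[...,2]>5)
    q=W-s['eef_pos'];al=-(q@tz);lat=q@np.array([.07,-.9976,0.]);th=q@np.array([.904,.06,.423])
    for sg in(1,-1):
        m=D&(al>38)&(al<85)&(sg*lat>25)&(sg*lat<60)&(abs(th)<40);print(n,sg,m.sum(),'th',np.percentile(th[m],[2,10,50,90,98]).round(1),'lat',np.percentile(lat[m],[2,50,98]).round(1))
    m=D&(al>130)&(al<160)&(abs(lat)<100)&(abs(th)<70);print('body th',np.percentile(th[m],[2,10,50,90,98]).round(1),'lat',np.percentile(lat[m],[2,98]).round(1))
```

```text
scene 1 87 th [-6.5 -2.8  8.8 11.7 12.9] lat [30.1 33.7 43.4]
scene -1 81 th [-4.9 -2.8  8.3 11.1 12. ] lat [-47.5 -43.4 -34.2]
body th [-27.1  -3.   27.   34.2  35.4] lat [-87.6  77.9]
top 1 76 th [-6.2 -1.9  9.8 11.2 11.7] lat [31.1 32.7 42.8]
top -1 59 th [-2.3  1.6 10.2 11.8 12.3] lat [-45.7 -43.2 -33.5]
body th [-12.3  21.3  28.8  35.2  36. ] lat [-87.   77.2]
```

The offset is along the tool axis: the real tip is 30 mm behind the reported TCP, and the front faces fit the given widths. I open up and advance 30 mm along the tool.

jog_arm(plan=[0,0,0,0,0,0,0,0,0,0,0,0,0.003,0.0002,-0.0068,0,0,0,0.0063,0.0004,-0.0136,0,0,0,0.0095,0.0006,-0.0204,0,0,0,0.0127,0.0009,-0.0272,0,0,0,0.0127,0.0009,-0.0272,0,0,0], claw=0.085)

```text
clock: 3.25
eef_pos: [522.9, -350.9, -2.7]
eef_rot: [-3.14, -0.435, 0.069]
wrist_force: [-0.3, -0.9, 0.5]
finger_gap: 85.1
finger_force: 0.0
```

Run:
```python
from h import *
s=manip.read_state();print(s['finger_gap'],s['eef_pos'],s['wrist_force'])
p,d,W,_,_=cloud('scene');save('g3',cv2.resize(p[110:190,110:220],(800,582)))
tz=np.array([.422,.03,-.906]);T=s['eef_pos']-30*tz
a=np.load('scene0.npz')['W'];D=(np.linalg.norm(W-a,axis=-1)>12)&(W[...,2]>5)
q=W-T;al=-(q@tz);lat=q@np.array([.07,-.9976,0.])
for sg in(1,-1):
    m=D&(al<60)&(sg*lat>25)&(sg*lat<65);print(np.sort(al[m])[:5].round(),abs(lat[m]).min())
```

```text
85.07997161861825 [ 522.88974403 -350.91919346   -2.74509315] [-0.25151679 -0.88012898  0.51457268]
[1. 2. 3. 3. 4.] 39.77122673492255
[1. 4. 6. 6. 8.] 44.72958487793291
```

View pics/g3.png

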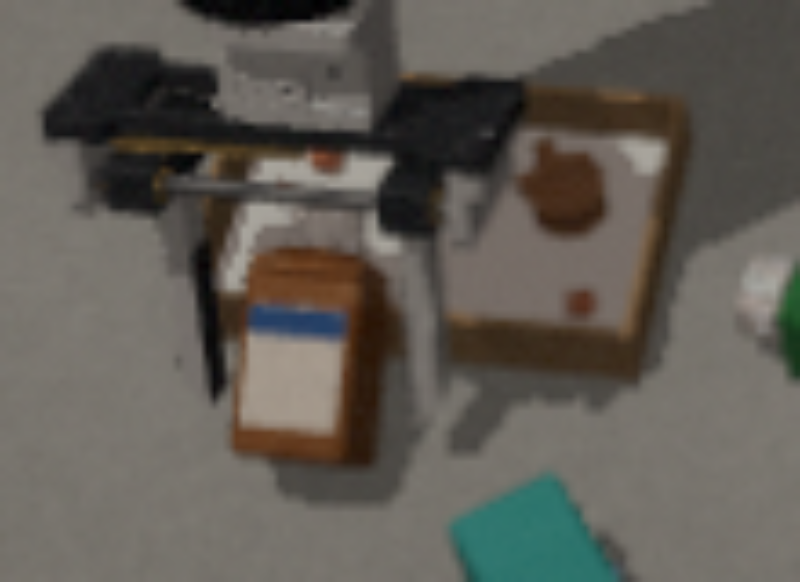

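The tips now flank the middle of the label at (215,395) and (430,420), as planned. Closing.

jog_arm(plan=[0,0,0,0,0,0,0,0,0,0,0,0,0,0,0,0,0,0,0,0,0,0,0,0,0,0,0,0,0,0,0,0,0,0,0,0,0,0,0,0,0,0,0,0,0,0,0,0,0,0,0,0,0,0], claw=0.03, force=25)

```text
clock: 4.2
eef_pos: [523.0, -351.6, -1.2]
eef_rot: [3.141, -0.437, 0.07]
wrist_force: [0.1, -0.7, 1.8]
finger_gap: 49.8
finger_force: 25.0
```

jog_arm(plan=[0,0,0.008,0,0,0,0,0,0.018,0,0,0,0,0,0.033,0,0,0,0,0,0.055,0,0,0,0,0,0.085,0,0,0,-0.01,0,0.115,0,0,0,-0.02,0,0.145,0,0,0,-0.03,0,0.175,0,0,0,-0.04,0,0.195,0,0,0,-0.04,0,0.2,0,0,0,-0.04,0,0.2,0,0,0])

```text
clock: 5.3
eef_pos: [483.1, -351.6, 199.6]
eef_rot: [3.14, -0.437, 0.07]
wrist_force: [-0.3, -1.0, -0.6]
finger_gap: 49.8
finger_force: 25.0
```

Run:
```python
from t import *
s=manip.read_state();print(s['joints'].round(3),s['finger_gap'],s['wrist_force'])
Rg=tgt(4,-25);tzg=Rg.as_matrix()[:,2];p0=np.array([482.9,-351.5,198.6]);G0=p0-49*tzg;print('G0',G0)
def wp(f,G):
    r=R.from_euler('xyz',[180,-25+60*f,4+183.3*f],degrees=True);return r,np.array(G)+49*r.as_matrix()[:,2]
def Gf(f):
    a=np.array([(0,*G0),(.5,420,-40,250),(1,435,265,250)]);return [np.interp(f,a[:,0],a[:,i]) for i in(1,2,3)]
prev=(Rg,p0)
for lo,hi in((0,.5),(.5,1)):
    Rb,pb=wp(lo,Gf(lo))
    for f in np.linspace(lo,hi,10)[1:]:
        r,p=wp(f,Gf(f));print(round(f,3),((p-pb)/1000).round(3),np.degrees((r*Rb.inv()).as_rotvec()).round(1))
    print('end cmd',p)
```

```text
[-0.864  0.204  1.647  0.401  1.054  0.478] 49.809443831310176 [-0.26708589 -0.97752299 -0.58916945]
G0 [ 462.24214954 -352.94453762  243.00908156]
0.056 [-0.008  0.038 -0.   ] [-0.5  3.3 10.2]
0.111 [-0.016  0.074 -0.001] [-1.6  6.5 20.3]
0.167 [-0.024  0.11  -0.001] [-3.3  9.6 30.5]
0.222 [-0.032  0.145 -0.   ] [-5.6 12.4 40.5]
0.278 [-0.04   0.178 -0.   ] [-8.5 15.  50.5]
0.333 [-0.047  0.211  0.   ] [-11.9  17.3  60.5]
0.389 [-0.053  0.243  0.001] [-15.9  19.2  70.2]
0.444 [-0.058  0.275  0.002] [-20.4  20.6  79.9]
0.5 [-0.062  0.307  0.003] [-25.5  21.5  89.4]
end cmd [420.42044948 -44.24988409 201.18645979]
0.556 [0.003 0.031 0.   ] [-3.3 -0.6 10.2]
0.611 [0.007 0.063 0.001] [-6.4 -1.8 20.3]
0.667 [0.012 0.096 0.001] [-9.5 -3.6 30.5]
0.722 [0.017 0.129 0.002] [-12.2  -6.   40.5]
0.778 [0.023 0.164 0.003] [-14.7  -8.9  50.5]
0.833 [0.029 0.199 0.004] [-16.9 -12.4  60.5]
0.889 [0.034 0.236 0.006] [-18.7 -16.4  70.2]
0.944 [0.039 0.274 0.007] [-20.  -21.   79.9]
1.0 [0.042 0.313 0.009] [-20.8 -26.1  89.4]
end cmd [462.8774367  268.571182   209.86154983]
```

jog_arm(plan=[-0.008,0.038,0,-0.5,3.3,10.2,-0.008,0.038,0,-0.5,3.3,10.2,-0.016,0.074,-0.001,-1.6,6.5,20.3,-0.016,0.074,-0.001,-1.6,6.5,20.3,-0.024,0.11,-0.001,-3.3,9.6,30.5,-0.024,0.11,-0.001,-3.3,9.6,30.5,-0.032,0.145,0,-5.6,12.4,40.5,-0.032,0.145,0,-5.6,12.4,40.5,-0.04,0.178,0,-8.5,15,50.5,-0.04,0.178,0,-8.5,15,50.5,-0.047,0.211,0,-11.9,17.3,60.5,-0.047,0.211,0,-11.9,17.3,60.5,-0.053,0.243,0.001,-15.9,19.2,70.2,-0.053,0.243,0.001,-15.9,19.2,70.2,-0.058,0.275,0.002,-20.4,20.6,79.9,-0.058,0.275,0.002,-20.4,20.6,79.9,-0.062,0.307,0.003,-25.5,21.5,89.4,-0.062,0.307,0.003,-25.5,21.5,89.4,-0.062,0.307,0.003,-25.5,21.5,89.4])

```text
clock: 7.2
eef_pos: [421.4, -44.8, 201.5]
eef_rot: [3.141, 0.086, 1.67]
wrist_force: [-0.1, -0.2, -0.7]
finger_gap: 50.2
finger_force: 25.0
```

jog_arm(plan=[0.003,0.031,0,-3.3,-0.6,10.2,0.003,0.031,0,-3.3,-0.6,10.2,0.007,0.063,0.001,-6.4,-1.8,20.3,0.007,0.063,0.001,-6.4,-1.8,20.3,0.012,0.096,0.001,-9.5,-3.6,30.5,0.012,0.096,0.001,-9.5,-3.6,30.5,0.017,0.129,0.002,-12.2,-6,40.5,0.017,0.129,0.002,-12.2,-6,40.5,0.023,0.164,0.003,-14.7,-8.9,50.5,0.023,0.164,0.003,-14.7,-8.9,50.5,0.029,0.199,0.004,-16.9,-12.4,60.5,0.029,0.199,0.004,-16.9,-12.4,60.5,0.034,0.236,0.006,-18.7,-16.4,70.2,0.034,0.236,0.006,-18.7,-16.4,70.2,0.039,0.274,0.007,-20,-21,79.9,0.039,0.274,0.007,-20,-21,79.9,0.042,0.313,0.009,-20.8,-26.1,89.4,0.042,0.313,0.009,-20.8,-26.1,89.4,0.042,0.313,0.009,-20.8,-26.1,89.4,0.042,0.313,0.009,-20.8,-26.1,89.4])

```text
clock: 9.2
eef_pos: [463.6, 266.9, 210.6]
eef_rot: [-3.141, 0.609, -3.017]
wrist_force: [-0.1, 0.9, -1.7]
finger_gap: 50.0
finger_force: 25.0
```

Run:
```python
from t import *
s=manip.read_state();print(s['joints'].round(3),s['eef_pos'],np.degrees(s['eef_rot']),s['finger_gap'],s['wrist_force'],s['clock'])
M=R.from_euler('xyz',s['eef_rot']).as_matrix();G=s['eef_pos']-49*M[:,2];print('G',G,'tz',M[:,2],'ty',M[:,1])
ims=[]
for n in('scene','top'):
    p,d,W,_,_=cloud(n);np.savez(n+'3.npz',p=p,W=W);ims.append(cv2.resize(p,(400,300)))
    hsv=cv2.cvtColor(p,cv2.COLOR_RGB2HSV);H,S,V=[hsv[...,i].astype(int) for i in range(3)]
    near=np.linalg.norm(W-G,axis=-1)<110
    am=near&(H>3)&(H<18)&(S>140)&(V<190);print(n,'amber',am.sum(),np.percentile(W[am],[2,50,98],axis=0).round(1).tolist())
    wh=near&(S<60)&(V>120)&(W[...,2]>G[2]+35);print(' white',wh.sum(),np.percentile(W[wh],[2,50,98],axis=0).round(1).tolist() if wh.any() else '')
cv2.imwrite('pics/mid.png',np.hstack(ims)[...,::-1])
```

```text
[ 0.603 -0.069  1.975 -0.41   0.724 -0.853] [463.61019147 266.89320205 210.62106635] [-179.96851888   34.91064909 -172.86779935] 50.02562981453862 [-0.13801386  0.89430181 -1.72546608] 9.2
G [435.78122121 263.43816968 250.80329085] tz [ 0.56793817  0.07051086 -0.8200454 ] ty [-1.23847121e-01  9.92301208e-01 -4.50573302e-04]
scene amber 142 [[423.3, 239.8, 227.4], [452.7, 247.9, 293.8], [464.3, 283.3, 299.7]]
 white 147 [[406.8, 228.0, 286.4], [434.0, 263.4, 316.2], [451.2, 295.9, 319.8]]
top amber 267 [[414.7, 239.9, 283.0], [437.4, 248.2, 293.4], [462.0, 282.1, 298.4]]
 white 341 [[405.8, 227.6, 288.1], [435.3, 263.9, 315.5], [453.7, 296.9, 319.7]]
```

View pics/mid.png

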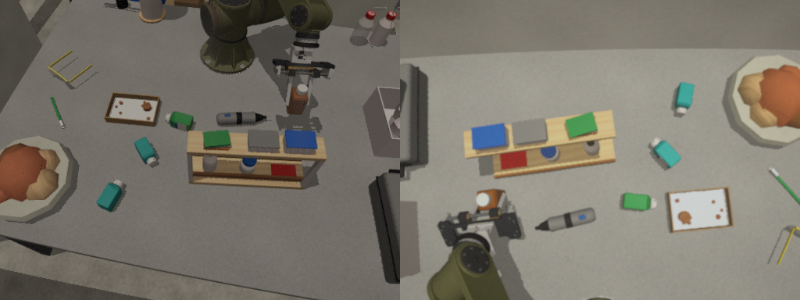

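The bottle is held upright in front of the shelf: scene (298,97), top (487,200). Neighbours are undisturbed. Next I measure its tilt and offset in the grip.

Run:
```python
from t import *
G=np.array([435.78,263.44,250.8])
for n in('scene','top'):
    p,W=(lambda f:(f['p'],f['W']))(np.load(n+'3.npz'));hsv=cv2.cvtColor(p,cv2.COLOR_RGB2HSV);H,S,V=[hsv[...,i].astype(int) for i in range(3)]
    q=W-G;r=np.hypot(q[...,0],q[...,1])
    cap=(r<40)&(S<60)&(V>120)&(q[...,2]>60)&(q[...,2]<75);P=W[cap];print(n,'captop',len(P),P.mean(0).round(1),'z',np.median(P[:,2]),np.percentile(P[:,:2],[3,97],axis=0).round(1).tolist())
    if len(P)>10:
        (c,rad)=cv2.minEnclosingCircle(P[:,:2].astype(np.float32));print(' circ',c,rad)
        u,s,v=np.linalg.svd(P-P.mean(0));print(' n',(v[2]*np.sign(v[2,2])).round(3))
    am=(r<45)&(H>3)&(H<18)&(S>140)&(q[...,2]>-50)
    sh=am&(abs(q[...,2]-(78-38))<8);print(' shoulder z',sh.sum(),np.percentile(W[sh][:,2],[10,50,90]))
    if n=='scene':
        a=np.radians(7.2);ex=np.array([np.cos(a),np.sin(a),0]);k=am&(q@ex>15)&(q[...,2]<30);P=W[k];print(' rear',len(P),(P-G).mean(0)@ex)
        for _ in range(3):
            c=P.mean(0);u,s,v=np.linalg.svd(P-c,full_matrices=False);e=abs((P-c)@v[2]);P=P[e<2.5*max(1,np.median(e))]
        nn=v[2]*np.sign(v[2,0]);print(' n',nn.round(3),'yaw',np.degrees(np.arctan2(nn[1],nn[0])),'elev',np.degrees(np.arcsin(nn[2])),'off',(c-G)@ex,len(P),P[:,2].min(),P[:,2].max())
# shelf yaw & origin: board points once more, fitted edges
for n in('scene','top'):
    f=np.load(n+'0.npz');p,W=f['p'],f['W'];hsv=cv2.cvtColor(p,cv2.COLOR_RGB2HSV)
    m=(W[...,2]>230)&(W[...,2]<243)&(hsv[...,0]>8)&(hsv[...,0]<25)&(hsv[...,1]>60)
    nl,l,st,_=cv2.connectedComponentsWithStats(m.astype(np.uint8));m=l==1+np.argmax(st[1:,4])
    hull=cv2.convexHull(W[m][:,:2].astype(np.float32))
    hp=hull[:,0];e=np.roll(hp,-1,0)-hp;L=np.hypot(*e.T)
    for i in np.argsort(-L)[:4]: print(n,'hull edge',L[i].round(),hp[i].round(),(np.degrees(np.arctan2(e[i][1],e[i][0]))%180).round(2))
    # wood base-board lip: points z ~ 32
    m=(abs(W[...,2]-32)<4)&(hsv[...,0]>8)&(hsv[...,0]<28)&(hsv[...,1]>60)&(W[...,0]>500)&(W[...,1]>-80)
    P=W[m]
    if len(P)>30: l=cv2.fitLine(P[:,:2].astype(np.float32),cv2.DIST_HUBER,0,.01,.01).ravel();print(' lip',len(P),np.degrees(np.arctan2(l[1],l[0]))%180,P.mean(0))
```

```text
scene captop 105 [438.3 263.6 317. ] z 316.95885690794614 [[424.3, 250.3], [451.2, 277.3]]
 circ (437.3397216796875, 263.7257385253906) 15.815799713134766
 n [0.015 0.036 0.999]
 shoulder z 123 [289.00921288 294.05799597 297.13801463]
 rear 12 23.806782978439923
 n [ 0.701 -0.713 -0.003] yaw -45.458115443391094 elev -0.19816115744921234 off 23.8067829784399 12 222.1490827931783 278.19792697846253
top captop 240 [438.8 263.  316.1] z 316.23631442316787 [[426.1, 249.1], [452.0, 277.8]]
 circ (438.74798583984375, 263.72467041015625) 17.043916702270508
 n [ 0.011 -0.03   0.999]
 shoulder z 258 [286.84953953 293.4958286  296.81830361]
scene hull edge 382.0 [549. 348.] 97.2
scene hull edge 201.0 [677. -41.] 97.44
scene hull edge 191.0 [651. 158.] 97.55
scene hull edge 33.0 [625. -54.] 7.56
 lip 214 97.43558 [610.76104544 154.77468872  31.50729062]
top hull edge 372.0 [673. -22.] 97.17
top hull edge 299.0 [561. 267.] 97.18
top hull edge 80.0 [551. 346.] 97.05
top hull edge 62.0 [616. 360.] 8.05
 lip 499 97.0541 [545.19905036 137.66465448  31.90184526]
```

jog_arm(plan=[0,0,-0.02,0,0,0,0,0,-0.045,0,0,0,0,0,-0.075,0,0,0,0,0,-0.105,0,0,0,0,0,-0.13,0,0,0,0,0,-0.15,0,0,0,0,0,-0.155,0,0,0,0.015,0.004,-0.155,0,0,0,0.035,0.007,-0.155,0,0,0,0.055,0.009,-0.155,0,0,0,0.075,0.012,-0.155,0,0,0,0.095,0.015,-0.155,0,0,0,0.112,0.0165,-0.155,0,0,0,0.12,0.0175,-0.155,0,0,0,0.12,0.0175,-0.155,0,0,0,0.12,0.0175,-0.155,0,0,0])

```text
clock: 10.9
eef_pos: [582.4, 285.8, 55.7]
eef_rot: [-3.141, 0.61, -3.012]
wrist_force: [-0.4, 0.1, -1.9]
finger_gap: 49.9
finger_force: 25.0
```

Run:
```python
from t import *
s=manip.read_state();print(s['joints'].round(3),s['eef_pos'],np.degrees(s['eef_rot']),s['finger_gap'],s['wrist_force'],s['clock'])
p,d,W,_,_=cloud('scene');save('s4',cv2.resize(p[150:260,220:420],(800,440)))
M=R.from_euler('xyz',s['eef_rot']).as_matrix();G=s['eef_pos']-49*M[:,2];print(G)
```

```text
[ 0.496  0.391  1.85  -0.586  0.382 -0.713] [582.44511111 285.833583    55.71604906] [-179.94348987   34.93953695 -172.60133453] 49.889750238298696 [-0.40065091  0.09494444 -1.86580868] 10.9
[554.60967578 282.26778428  95.88411623]
```

View pics/s4.png

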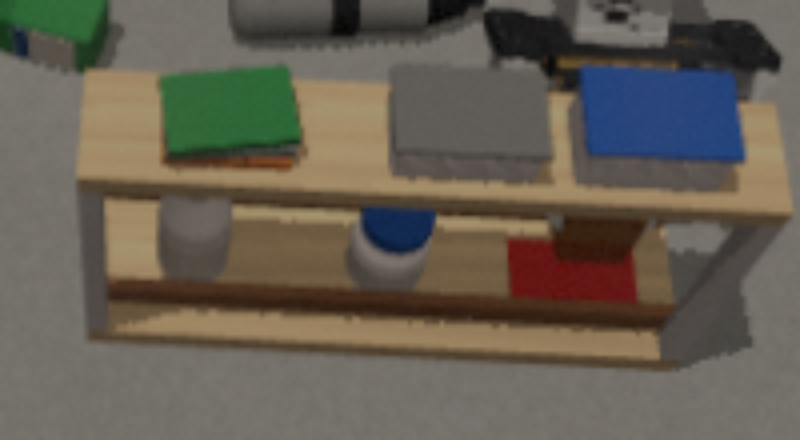

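Run:
```python
from t import *
p,d,W,_,_=cloud('scene');hsv=cv2.cvtColor(p,cv2.COLOR_RGB2HSV);H,S,V=[hsv[...,i].astype(int) for i in range(3)]
a=np.radians(7.25);ex=np.array([np.cos(a),np.sin(a)]);O=np.array([584.1,148.5]);X=(W[...,:2]-O)@ex;Y=(W[...,:2]-O)@np.array([-ex[1],ex[0]])
def st(n,m):print(n,m.sum(),'X',np.percentile(X[m],[3,50,97]).round(1),'Y',np.percentile(Y[m],[3,50,97]).round(1),'Z',np.percentile(W[m][:,2],[3,50,97]).round(1))
st('mat',((H<5)|(H>174))&(S>190)&(V>70)&(W[...,2]<40)&(W[...,0]>500))
b=(H>3)&(H<18)&(S>140)&(W[...,2]>50)&(W[...,2]<150)&(abs(X)<60)&(abs(Y-135)<60)
st('bot',b);st('rearface',b&(X>10));P=np.c_[X[b],Y[b],W[b][:,2]];print(P[np.argsort(-P[:,0])][:25:2].round())
st('rail',(abs(W[...,2]-45)<4)&(abs(X-40)<12)&(abs(Y)<200))
st('lip',(abs(W[...,2]-32)<4)&(X<-20)&(X>-60)&(abs(Y)<200))
f=np.load('scene0.npz');W=f['W'];X=(W[...,:2]-O)@ex;Y=(W[...,:2]-O)@np.array([-ex[1],ex[0]])
m=(abs(W[...,2]-45)<3)&(abs(X-40)<10)&(abs(Y)<190);st('rail0',m);l=cv2.fitLine(np.c_[Y[m],X[m]].astype(np.float32),cv2.DIST_HUBER,0,.01,.01).ravel();print('rail dev deg',np.degrees(np.arctan(l[1]/l[0])))
```

```text
mat 334 X [-16.2   5.9  22.2] Y [ 92.6 126.7 174.9] Z [20.7 24.1 27.5]
bot 200 X [ 4.  12.  13.9] Y [113.  132.9 156.9] Z [ 63.   90.5 119.1]
rearface 179 X [10.3 12.1 14. ] Y [114.5 135.7 156.7] Z [ 63.   90.7 119.3]
[[ 15. 150. 119.]
 [ 14. 153.  72.]
 [ 14. 133. 116.]
 [ 14. 140.  99.]
 [ 14. 154. 106.]
 [ 14. 137.  81.]
 [ 14. 129.  80.]
 [ 14. 155.  64.]
 [ 13. 131.  91.]
 [ 13. 131. 103.]
 [ 13. 153. 111.]
 [ 13. 154.  76.]
 [ 13. 136. 115.]]
rail 531 X [31.2 39.8 45.2] Y [-176.5    1.2  183.8] Z [41.5 45.1 48.3]
lip 30 X [-39.4 -37.2 -34.8] Y [-169.8  -31.8  112.2] Z [28.2 29.4 32.4]
rail0 448 X [32.6 39.5 45.1] Y [-172.1    4.   177.3] Z [42.4 45.1 47.7]
rail dev deg -0.13297889
```

Depth agrees everywhere. The bottle's rear face is at shelf x=12, the rail face is at 35, lateral position is 135 mm, and the base is about 55 mm up. I lower and advance to 5 mm from the rail.

jog_arm(plan=[0.004,0.0005,-0.005,0,0,0,0.008,0.001,-0.012,0,0,0,0.012,0.0015,-0.018,0,0,0,0.016,0.002,-0.024,0,0,0,0.018,0.0023,-0.027,0,0,0,0.018,0.0023,-0.028,0,0,0,0.018,0.0023,-0.028,0,0,0,0.018,0.0023,-0.028,0,0,0])

```text
clock: 11.8
eef_pos: [600.9, 288.4, 27.9]
eef_rot: [-3.141, 0.61, -3.012]
wrist_force: [0.5, -0.1, -2.3]
finger_gap: 49.9
finger_force: 25.0
```

jog_arm(plan=[0,0,-0.0005,0,0,0,0,0,-0.001,0,0,0,0,0,-0.001,0,0,0,0,0,-0.001,0,0,0])

```text
clock: 12.2
eef_pos: [600.9, 288.3, 26.7]
eef_rot: [-3.141, 0.61, -3.012]
wrist_force: [-0.2, -0.5, -1.9]
finger_gap: 50.0
finger_force: 25.0
```

jog_arm(plan=[0.0005,0,0,0,0,0,0.001,0.0001,0,0,0,0,0.0015,0.0002,0,0,0,0,0.002,0.0003,0,0,0,0,0.002,0.0003,0,0,0,0,0.002,0.0003,0,0,0,0])

```text
clock: 12.8
eef_pos: [602.9, 288.6, 26.6]
eef_rot: [-3.141, 0.61, -3.012]
wrist_force: [-1.2, -0.4, -1.0]
finger_gap: 49.9
finger_force: 25.0
```

jog_arm(plan=[0.0005,0,0,0,0,0,0.001,0.0001,0,0,0,0,0.001,0.0001,0,0,0,0,0.001,0.0001,0,0,0,0])

```text
clock: 13.2
eef_pos: [603.0, 288.6, 26.2]
eef_rot: [-3.14, 0.609, -3.012]
wrist_force: [-11.9, -0.9, 4.6]
finger_gap: 50.1
finger_force: 25.0
```

jog_arm(plan=[0.0005,0,0,0,0,0,0.001,0.0001,0,0,0,0,0.001,0.0001,0,0,0,0,0.001,0.0001,0,0,0,0])

```text
clock: 13.6
eef_pos: [603.4, 288.6, 26.1]
eef_rot: [-3.14, 0.608, -3.012]
wrist_force: [-20.2, -1.4, 10.1]
finger_gap: 49.7
finger_force: 25.0
```

Contact with the rail, but pressing too hard. Easing back.

jog_arm(plan=[-0.0008,-0.0001,0,0,0,0,-0.0017,-0.0002,0,0,0,0,-0.0017,-0.0002,0,0,0,0,-0.0017,-0.0002,0,0,0,0])

```text
clock: 14.0
eef_pos: [603.3, 288.7, 26.7]
eef_rot: [-3.141, 0.61, -3.012]
wrist_force: [-2.4, -0.4, -0.1]
finger_gap: 49.7
finger_force: 25.0
```

Run:
```python
from t import *
s=manip.read_state();print(s['eef_pos'],s['moment'],s['wrist_force'])
p,d,W,_,_=cloud('scene');hsv=cv2.cvtColor(p,cv2.COLOR_RGB2HSV);H,S,V=[hsv[...,i].astype(int) for i in range(3)]
a=np.radians(7.3);ex=np.array([np.cos(a),np.sin(a)]);O=np.array([584.1,148.5]);X=(W[...,:2]-O)@ex;Y=(W[...,:2]-O)@np.array([-ex[1],ex[0]])
b=(H>3)&(H<18)&(S>140)&(W[...,2]>50)&(W[...,2]<125)&(abs(X)<60)&(abs(Y-135)<60)&(X>25)
P=np.c_[Y[b],W[b][:,2]-80,np.ones(b.sum())];r=np.linalg.lstsq(P,X[b],rcond=None)[0];print(b.sum(),'yaw dev',np.degrees(r[0]),'tilt',np.degrees(r[1]),'X',r[2]+r[0]*135,np.percentile(Y[b],[3,97]),np.percentile(W[b][:,2],[3,97]))
c=(S<70)&(V>60)&(abs(X-8)<25)&(abs(Y-135)<25)&(W[...,2]>110)&(W[...,2]<145);print('cap',c.sum(),np.percentile(W[c][:,2],[50,90,98]) if c.any() else '')
```

```text
[603.27789068 288.66166783  26.7179529 ] [0.1123556  0.56901007 0.03951987] [-2.35667307 -0.43463447 -0.10046889]
242 yaw dev 2.292066138354672 tilt -4.030617883513971 X 32.33407958657217 [113.54735894 157.53805139] [ 51.73302623 111.80156358]
cap 54 [129.54206641 133.77636732 134.83071593]
```

Run:
```python
from t import *
a=np.radians(7.3);ex=np.array([np.cos(a),np.sin(a)]);O=np.array([584.1,148.5]);A=[]
for i in range(4):
    p,d,W,_,_=cloud('scene');hsv=cv2.cvtColor(p,cv2.COLOR_RGB2HSV);H,S,V=[hsv[...,i].astype(int) for i in range(3)]
    X=(W[...,:2]-O)@ex;Y=(W[...,:2]-O)@np.array([-ex[1],ex[0]]);Z=W[...,2]
    b=(H>3)&(H<18)&(S>140)&(Z>53)&(Z<98)&(X>24)&(X<45)&(Y>116)&(Y<155);A.append(np.c_[Y[b]-135,Z[b]-75,X[b]])
    t=(H>3)&(H<18)&(S>140)&(Z>98)&(Z<112)&(abs(X-8)<30)&(abs(Y-135)<27);A[-1]
A=np.vstack(A)
for lo in range(-22,24,8):
    m=abs(A[:,1]-lo-4)<4;print(lo+79,m.sum(),np.median(A[m,2]).round(2) if m.any() else '')
r=np.linalg.lstsq(np.c_[A[:,:2],np.ones(len(A))],A[:,2],rcond=None)[0];print(np.degrees(r[:2]),r[2])
```

```text
57 80 33.39
65 75 33.53
73 73 33.51
81 85 33.36
89 75 33.42
97 53 33.54
[0.7448025  0.15416099] 33.41565129071495
```

Upright within 0.2° and touching the rail. Now I lower it gently.

jog_arm(plan=[0,0,-0.0005,0,0,0,0,0,-0.001,0,0,0,0,0,-0.001,0,0,0,0,0,-0.001,0,0,0])

```text
clock: 14.65
eef_pos: [603.2, 288.5, 25.5]
eef_rot: [-3.141, 0.61, -3.012]
wrist_force: [-0.5, -0.4, -1.5]
finger_gap: 50.0
finger_force: 25.0
```

jog_arm(plan=[0,0,-0.0005,0,0,0,0,0,-0.001,0,0,0,0,0,-0.001,0,0,0,0,0,-0.001,0,0,0])

```text
clock: 15.05
eef_pos: [603.2, 288.6, 24.6]
eef_rot: [-3.141, 0.61, -3.012]
wrist_force: [-0.2, 0.1, -1.0]
finger_gap: 49.9
finger_force: 25.0
```

jog_arm(plan=[0,0,-0.0004,0,0,0,0,0,-0.0008,0,0,0,0,0,-0.0008,0,0,0,0,0,-0.0008,0,0,0])

```text
clock: 15.45
eef_pos: [603.2, 288.6, 23.8]
eef_rot: [-3.141, 0.61, -3.012]
wrist_force: [1.2, 0.1, -2.1]
finger_gap: 49.8
finger_force: 25.0
```

jog_arm(plan=[0,0,-0.0004,0,0,0,0,0,-0.0008,0,0,0,0,0,-0.0008,0,0,0,0,0,-0.0008,0,0,0])

```text
clock: 15.85
eef_pos: [603.3, 288.6, 23.8]
eef_rot: [-3.141, 0.611, -3.012]
wrist_force: [-8.3, -1.8, 8.9]
finger_gap: 49.8
finger_force: 25.0
```

jog_arm(plan=[0,0,0.0003,0,0,0,0,0,0.0005,0,0,0,0,0,0.0005,0,0,0,0,0,0.0005,0,0,0])

```text
clock: 16.25
eef_pos: [603.3, 288.6, 23.8]
eef_rot: [-3.141, 0.61, -3.012]
wrist_force: [-5.3, -2.5, 5.6]
finger_gap: 50.0
finger_force: 25.0
```

jog_arm(plan=[0.0003,0,0,0,0,0,0.0005,0,0,0,0,0,0.0005,0,0,0,0,0,0.0005,0,0,0,0,0])

```text
clock: 16.65
eef_pos: [603.3, 288.6, 23.8]
eef_rot: [-3.141, 0.61, -3.012]
wrist_force: [-12.6, -2.2, 10.4]
finger_gap: 49.9
finger_force: 25.0
```

jog_arm(plan=[-0.0003,0,0.0002,0,0,0,-0.0006,0,0.0004,0,0,0,-0.0006,0,0.0004,0,0,0,-0.0006,0,0.0004,0,0,0])

```text
clock: 17.05
eef_pos: [603.1, 288.6, 23.8]
eef_rot: [-3.141, 0.61, -3.012]
wrist_force: [0.4, 0.4, -1.1]
finger_gap: 49.8
finger_force: 25.0
```

jog_arm(plan=[0,0,-0.0002,0,0,0,0,0,-0.0002,0,0,0,0,0,-0.0002,0,0,0], force=8)

```text
clock: 17.35
eef_pos: [603.2, 288.6, 23.8]
eef_rot: [-3.141, 0.61, -3.012]
wrist_force: [-0.5, 1.1, -0.3]
finger_gap: 50.2
finger_force: 8.0
```

jog_arm(plan=[0,0,0,0,0,0,0,0,0,0,0,0,0,0,0,0,0,0,0,0,0,0,0,0,0,0,0,0,0,0], claw=0.07)

```text
clock: 17.85
eef_pos: [603.1, 288.6, 23.7]
eef_rot: [-3.141, 0.61, -3.012]
wrist_force: [-0.7, -0.1, 0.1]
finger_gap: 69.7
finger_force: 0.0
```

```bash
cat > m.py <<'E'
from t import *
s=manip.read_state();print(s['finger_gap'],s['wrist_force'],s['clock'])
a=np.radians(7.3);ex=np.array([np.cos(a),np.sin(a)]);O=np.array([584.1,148.5]);A=[]
for i in range(6):
    p,d,W,_,_=cloud('scene');hsv=cv2.cvtColor(p,cv2.COLOR_RGB2HSV);H,S,V=[hsv[...,i].astype(int) for i in range(3)]
    X=(W[...,:2]-O)@ex;Y=(W[...,:2]-O)@np.array([-ex[1],ex[0]]);Z=W[...,2]
    b=(H>3)&(H<18)&(S>140)&(Z>51)&(Z<97)&(X>20)&(X<45)&(Y>116)&(Y<155);A.append(np.c_[Y[b]-135,Z[b]-75,X[b]])
A=np.vstack(A);rr=np.linalg.lstsq(np.c_[A[:,:2],np.ones(len(A))],A[:,2],rcond=None)[0];print(len(A),np.degrees(rr[:2]),rr[2])
save(__import__('sys').argv[1],cv2.resize(p[150:260,220:420],(800,440)))
E
python3 m.py rel
```

```text
69.70882162518792 [-0.68104004 -0.07643561  0.12323201] 17.85
671 [ 0.5914934  -0.57169527] 33.06783392660323
```

Released and standing, with the face at the rail within noise. To be sure it touches, I regrip lightly, press back a fraction, and release without easing.

jog_arm(plan=[0,0,0,0,0,0,0,0,0,0,0,0,0,0,0,0,0,0,0,0,0,0,0,0,0,0,0,0,0,0,0.0003,0,0,0,0,0,0.0004,0,0,0,0,0,0.0004,0,0,0,0,0,0.0004,0,0,0,0,0], claw=0.04, force=8)

```text
clock: 19.05
eef_pos: [603.3, 288.6, 23.7]
eef_rot: [-3.141, 0.61, -3.012]
wrist_force: [-4.8, -1.3, 4.2]
finger_gap: 50.0
finger_force: 8.0
```

jog_arm(plan=[0,0,0,0,0,0,0,0,0,0,0,0,0,0,0,0,0,0,0,0,0,0,0,0,0,0,0,0,0,0,0,0,0,0,0,0], claw=0.075)

```text
clock: 19.65
eef_pos: [603.5, 288.6, 23.8]
eef_rot: [-3.141, 0.61, -3.012]
wrist_force: [-0.4, 0.6, 1.0]
finger_gap: 75.0
finger_force: 0.0
```

```bash
python3 m.py rel2
```

```text
75.04192510497295 [-0.43906674  0.60782087  0.98819621] 19.65
687 [ 0.81401557 -0.244937  ] 33.220508318834554
```

jog_arm(plan=[-0.005,-0.0006,0,0,0,0,-0.015,-0.0019,0.001,0,0,0,-0.03,-0.0038,0.003,0,0,0,-0.05,-0.0064,0.006,0,0,0,-0.075,-0.0096,0.01,0,0,0,-0.1,-0.0128,0.015,0,0,0,-0.125,-0.016,0.03,0,0,0,-0.15,-0.019,0.06,0,0,0,-0.16,-0.02,0.1,0,0,0,-0.16,-0.02,0.13,0,0,0,-0.16,-0.02,0.15,0,0,0,-0.16,-0.02,0.15,0,0,0])

```text
clock: 21.15
eef_pos: [443.8, 269.1, 176.7]
eef_rot: [3.14, 0.615, -3.014]
wrist_force: [1.1, -0.9, 0.2]
finger_gap: 75.1
finger_force: 0.0
```

```bash
python3 m.py fin
python3 - <<'E'
from h import *
p0=cv2.imread('pics/fin.png');p,d,W,_,_=cloud('top');c=cv2.resize(p[120:310,60:300],(556,440))[...,::-1];cv2.imwrite('pics/fin2.png',np.hstack([cv2.resize(p0,(400,220)),cv2.resize(c,(278,220))]))
E
```

```text
75.09792199361526 [ 1.1390135  -0.86579776  0.18283239] 21.15
680 [ 0.82268331 -0.28054911] 33.204865515506626
```

View pics/fin2.png

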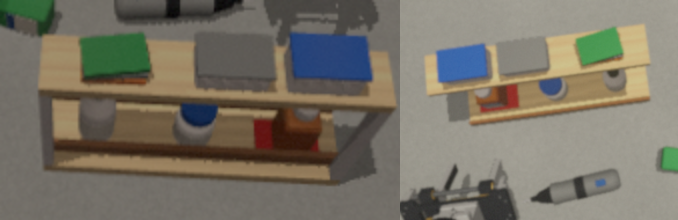

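Run:
```python
from t import *
a=np.radians(7.3);ex=np.array([np.cos(a),np.sin(a)]);O=np.array([584.1,148.5])
def get(W):return (W[...,:2]-O)@ex,(W[...,:2]-O)@np.array([-ex[1],ex[0]]),W[...,2]
f=np.load('scene0.npz');W=f['W'];p=f['p']
for p,W in((f['p'],f['W']),cloud('scene')[0:3:2]):
    hsv=cv2.cvtColor(p,cv2.COLOR_RGB2HSV);H,S,V=[hsv[...,i].astype(int) for i in range(3)];X,Y,Z=get(W)
    m=((H<4)|(H>175))&(S>190)&(Z<35)&(X>-40)&(X<40);print('mat Y',np.percentile(Y[m],[1,99]),'n',m.sum())
    for z0,z1 in((48,62),(62,80),(80,100)):
        b=(H>3)&(H<18)&(S>120)&(Z>z0)&(Z<z1)&(X>27)&(X<40)&(abs(Y-135)<50);print(z0,b.sum(),np.percentile(Y[b],[1,99]) if b.any() else '')
```

```text
mat Y [ 91.12786575 177.06612229] n 404
48 6 [ 86.84577823 166.78251763]
62 0 
80 0 
mat Y [ 90.68731978 175.26518619] n 119
48 41 [ 97.50585484 157.15959461]
62 55 [113.49127302 158.00322627]
80 72 [113.48003605 158.20225721]
```

The bottle is centred on the mat (about 136 vs 134 mm), upright, touching the rail, and the robot is clear.

```bash
python3 -c "
from cell import manip
print(manip.sign_off())"
```

```text
the job is handed in; nothing more can be done
None
```

The amber bottle stands upright on the red mat against the rear rail, square to it within about 1° by camera, label to the front, with nothing else seen moved; I handed the job in at about 22 s of the 64 s allowed.

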